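# Open the label printer and hold its roll guide at the mark for the waiting roll

### The arm

A 7-joint arm with a two-finger parallel gripper is mounted at the origin on a cart in front of the work surface, level with it; the furniture and walls round the work are solid. World frame = base frame: x ahead of the robot, y to its left, z up, the work surface at z = 0. Lengths are in m, angles in rad, forces in N, time in s.
With the tool pointing down it reaches from about 0.4 to 0.925 m from the base axis. Payload 5.6 kg.
Tool frame: the origin (TCP) lies at the very end of the fingers, on their centre line; the grasp point (between the pads) lies 19 mm behind it; z points along the fingers, y is the line along which they close (so a half turn about z gives the same grasp; the last joint's range is limited). The gripper opens to 85 mm and grips with 20 to 120 N. Pads are 22 mm wide; open, the fingers measure 114 mm over their backs; the gripper's body (76 mm by 85 mm) begins 54 mm behind the grasp point. The pads swing forward as they close: fully open they stand 13 mm farther back than shut.
Start: joints at [-1.197, 0.468, -0.012, 1.603, 0.006, 1.071, -0.056], TCP at [0.263, 0.594, 0.231] pointing down, gripper open.
Joint ranges: [-2.53, 2.53], [-0.31, 2.02], [-1.57, 1.55], [0.28, 2.44], [-1.29, 4.43], [0.15, 1.84], [-2.92, 2.92]. Speed limits (rad/s): [2.57, 2.57, 3.14, 3.14, 3.14, 3.14, 3.14].

### API

Orientations are given as a rotation vector (axis times angle).
In Python, from plant import telemetry, cams, workorder, models gives the robot as it stands.
- The arm moves only by the tool move_arm, never from a script. Its arguments are lists of equal length, an entry for each row: "dr": the turn, a rotation vector about the tool's x, y, z normalised to -1 to 1, where 1 is 2 rad, a list of three; "translation": the shift along the tool's x, y, z normalised to -1 to 1, where 1 is 0.5 m, a list of three; "claw": the closure, from -1 (fully open) to 1 (shut). In form: {"dr": [[wx, wy, wz], ...], "translation": [[x, y, z], ...], "claw": [claw, ...]}. A call has 1 to 5 rows; each row is the pose to reach, as a shift and turn from the pose commanded when the call began, along the tool's axes at that moment; what a row does not reach only later rows make up. A row lasts 1/12 s, in which the tool goes at most 41.7 mm and 7.16 degrees, less where a joint would pass 70% of its speed; a pose out of reach is approached as far as the arm can. A call with a number of a shift or a turn outside -1 to 1 is refused whole. A call with a gripper value outside its range is refused whole. The fingers move at their own pace and stop on an object; the grip force is fixed at half the most. Time passes only in rows, so rows that repeat a pose let the fingers close. It gives the time, the measured TCP pose, the force, the opening and the grip force at its end, in the units of the state.
- telemetry.get_obs(): the state, without advancing time (a new reading comes with each control period).
- cams.get_image(name): name is "scene" or "side" or "wrist"; returns a dict with "color" (480x640x3 uint8, red, green, blue), "z_map" (480x640 float32, m along the optical axis (not along the pixel's ray), 0 where there is no reading), "fovy" (degrees; the focal length in pixels is half the picture's height over the tangent of half this angle, whatever the lens; pixels are square), "cx", "cy" (the principal point, pixels), "D" ([k1, k2, p1, p2, k3] as OpenCV has them; the pictures are not rectified), "view" (4x4, takes a point from world to camera coordinates). Camera axes: x right, y down, z forward; pixel columns grow to the right and rows downward; lengths in m; the calibration is good to about 2 mm. A picture is of the moment at which its call begins.
- workorder.hand_in(): hands the job in; it is judged then, once.
Trained networks look in a picture, given as the dict that the camera call returned (one of the last four; its "shot" number tells which), for a name from the list of things; names that differ only in an ending like _2 or _b are one class to them, and where a whole thing is asked for, a point or a joint stands for the part that bears it (a point fixed in the world has none). Each returns a list of dicts, best first, with "conf" (0 to 1); they miss things now and then, are a little off and sometimes report something else, mostly with a low value. They report only what shows in the picture. A call takes as long as a camera call. They do not tell look-alikes from the thing itself.
- models.regions_of(thing, picture): "region" (480x640 bool, what is visible of it) and "rect" ([centre column, centre row, width, height] in pixels, round what is visible of it).
The state is a dict: "time": time; "joint_pos": joint angles; "qvel": joint speeds; "tau": joint torques, N m; "tool_pos": TCP position; "eef_rot": TCP orientation; "ft_force": force on the tool from outside, world axes, zero at the start; "torque": the same for the moment, N m; "finger_gap": finger opening in m; "finger_force": force on a finger pad.
Only numpy, scipy, OpenCV 4.12 (cv2) and the standard library are available. Lean on these libraries where they do the work, as an engineer would, in place of code of your own. Each camera call takes 0.05 s, during which the arm holds its last target. There are 200 camera calls.

### The job

Get the label printer ready for the paper label roll that lies right beside it: swing the printer's lid fully open until it rests back on its stop, then pull the spring-loaded roll guide sideways until its pointer is on the mark for that roll (the left mark for the narrow roll, the right mark for the wide one). Finish while still holding the guide there, because it springs back when let go and a colleague will then drop the roll in. Leave the rolls, the tin and the marker where they lie.

Things in the scene. Friction and masses are not known exactly. Their poses are not given: they have to be found in the camera images.
- printer: Grey label printer, fixed: 155 deep (x) x 180 wide (y) x 88 mm, 133 with the lid shut. Origin at desk height, 80 mm behind its front face, midway across; x to its rear, y to its left, z up. In the bay under the lid: two upright pale flanges square to y, a fixed one at the left (inner face y = +66 mm) and, right of it, the movable roll guide; ahead of them a black deck at z = 80 mm with two marks.
- printer_lid (a joint): Angle of the lid about the hinge at its rear edge (axis along the printer's y): 0 = shut, 1.85 rad = fully open, leaning back on its stop. Lid 0.24 kg, a shell 45 mm tall and 178 mm wide, no latch. Let go below about 1.0 rad it falls shut; beyond 1.5 rad it falls back onto the stop.
- lid_hinge (a point): Point on the lid's hinge axis midway across, at the printer's (75, 0, 89.5) mm.
- lid_tab (a point): Middle of the black finger tab at the middle of the lid's front edge: 26 mm wide (y), 10 mm thick (z), reaching 32 mm out from the printer's front face; the point is 20 mm out from that face, 95.5 mm above the desk with the lid shut, 175 mm from the hinge axis. Below it is only the desk. Its axes turn with the lid.
- roll_guide (a joint): Travel of the roll guide to the printer's right (-y), m: 0 = at rest, where its spring returns it; 0.058 = end. The gap between the two flanges is 40 mm + travel. The pull needed grows from 3.5 N at rest to 8 N at 0.045. The pointer is on the narrow roll's mark at 0.022, on the wide roll's at 0.045.
- guide_grip (a point): Grip point on the movable flange, 11 mm below its top edge (121 mm above the desk; the base's rim is at 88). Flange 10 mm thick (y), 26 mm wide (x) at the top, wider below; its upper 30 mm stands above the rim. At rest it is 40 mm from the fixed flange at its left (8 mm thick, as tall) and 100 mm from the wall at its right. Moves with the guide; axes as the printer's.
- guide_pointer (a point): Tip of the white pointer at the front of the roll guide, just above the deck, level (in y) with the middle of the guide's flange.
- mark_narrow (a point): Middle of the left white line on the deck, 19 mm long (x), 3 mm wide: the pointer's place for the narrow roll.
- mark_wide (a point): Middle of the right white line on the deck, 23 mm to the right of the other: the pointer's place for the wide roll.
- roll_narrow: Narrow white label roll, 57 mm wide, 90 mm across, 40 mm core hole, lying on its side (axis upright, so 57 mm tall); origin at the centre of its underside. One roll lies beside the printer's left side, its centre within 0.20 m of the printer's origin; the other, a spare, is farther off at the right, over 0.25 m away.
- roll_wide: Wide white label roll, the same but 80 mm wide (80 mm tall as it lies); origin at the centre of its underside.
- tin: White round parts tin, 68 mm across, 30 mm high, standing to the right of the printer; origin at the centre of its underside.
- marker: White marker pen with a blue cap, 130 x 18 x 20 mm, lying on the desk to the right of the printer; origin at the centre of its underside.
Mind the look-alikes: they are no part of the job. Leave any turquoise look-alike of the roll_narrow alone. What is shaped like the roll_wide but orange is not meant.

How it is judged:
On the way, in this order (a step that is already met when the one before it is completed fails the run):
1. the lid is fully open on its stop, the guide still at rest (value of joint printer_lid above 1.78 rad and value of joint roll_guide below 0.01 m), for 0.2 s.
2. the guide's pointer is on the mark for the roll beside the printer, held by the fingers (((horizontal distance between roll_narrow and printer below 0.23 m and value of joint roll_guide between 0.018 and 0.026 m and contact force between the fingers and roll_guide above 1.5 N) or (horizontal distance between roll_wide and printer below 0.23 m and value of joint roll_guide between 0.041 and 0.049 m and contact force between the fingers and roll_guide above 1.5 N))), for 0.3 s.
At the end, for the whole second after the job is handed in: The lid rests open on its stop (beyond 1.78 rad); the fingers hold the roll guide still (force over 1.5 N, slower than 10 mm/s) with its pointer within 4 mm of the mark that belongs to the roll beside the printer; rolls, tin and marker are within 30 mm of where they lay (value of joint printer_lid above 1.78 rad and contact force between the fingers and roll_guide above 1.5 N and velocity of joint roll_guide between -0.01 and 0.01 m/s and distance of each of roll_narrow, roll_wide, tin, marker from where it was at the start of the episode below 0.03 m and ((horizontal distance between roll_narrow and printer below 0.23 m and value of joint roll_guide between 0.018 and 0.026 m) or (horizontal distance between roll_wide and printer below 0.23 m and value of joint roll_guide between 0.041 and 0.049 m))); the arm keeps its last pose, push and grip.
It fails at once if a roll, the tin or the marker is pushed away (distance of any of roll_narrow, roll_wide, tin, marker from where it was at the start of the episode above 0.03 m).
It also fails if it takes over 45 s, if anything falls off the work surface, if the arm or the gripper's body presses on something with over 40 N, if the wrist force passes 120 N, or if a joint passes its speed limit or range.

## Working session

There is one attempt and no reset: what is moved stays moved. The work goes in short steps, Python scripts to look and compute and a tool call to move; the robot and the scene stay as the last step left them, time stands still between calls to the robot, and variables do not carry over. Pictures are saved under pics/ and viewed, at most 10 in all, crops included, and the job is handed in when it is done.

Besides the shell and the picture viewer there is one more tool, called as a command line: name --argument value ..., lists and objects as JSON in quotes. move_arm: Moves the arm, as the interface text tells. Scaled input: -1 to 1 covers 0.5 m each way for a shift and 2 rad each way for a turn. Its arguments: {"type":"object","properties":{"dr":{"type":"array"},"translation":{"type":"array"},"claw":{"type":"array"}},"required":["dr","translation","claw"]}

```bash
mkdir -p pics; cat > h.py <<'E'
import numpy as np, cv2
from scipy.spatial.transform import Rotation as R
from plant import telemetry, cams, workorder, models
def K(p):
    f=240/np.tan(np.radians(p["fovy"])/2); return np.array([[f,0,p["cx"]],[0,f,p["cy"]],[0,0,1.]])
def pts(p,mask):
    v,u=np.nonzero(mask&(p["z_map"]>0)); z=p["z_map"][v,u]
    n=cv2.undistortPoints(np.c_[u,v].astype(float)[:,None],K(p),np.array(p["D"]))[:,0]
    c=np.c_[n*z[:,None],z]; V=np.array(p["view"]); return (c-V[:3,3])@V[:3,:3]
def proj(p,X):
    V=np.array(p["view"]); return cv2.projectPoints(np.atleast_2d(X).astype(float),V[:3,:3],V[:3,3],K(p),np.array(p["D"]))[0][:,0]
def save(p,n): cv2.imwrite(f"pics/{n}.png",p["color"][:,:,::-1])
E
python3 - <<'E'
from h import *
o=telemetry.get_obs(); print({k:np.round(v,3) for k,v in o.items()})
ims=[]
for n in("scene","side"):
    p=cams.get_image(n); ims.append(p["color"])
    for t in("printer","lid_tab","printer_lid","roll_narrow","roll_wide","tin","marker"):
        for d in models.regions_of(t,p)[:4]:
            X=pts(p,d["region"]); 
            if d["conf"]<.25 or len(X)<5: continue
            col=p["color"][d["region"]].mean(0)
            print(n,t,round(d["conf"],2),np.round(d["rect"]),"med",np.median(X,0).round(3),"lo",np.percentile(X,2,0).round(3),"hi",np.percentile(X,98,0).round(3),col.round())
cv2.imwrite("pics/a.png",cv2.resize(np.vstack(ims)[:,:,::-1],(400*2,600*2))[:, :] if 0 else cv2.resize(np.hstack(ims)[:,:,::-1],(800,300)))
save(p,"side0"); p=cams.get_image("scene"); save(p,"scene0")
E
```

```text
{'time': np.float64(0.0), 'joint_pos': array([-1.197,  0.468, -0.012,  1.604,  0.006,  1.071, -0.056]), 'qvel': array([-0.001,  0.   ,  0.002, -0.   ,  0.002, -0.   ,  0.001]), 'tau': array([-0.0000e+00, -5.3238e+01,  2.1000e-02, -2.5130e+01,  1.1000e-02,
        8.0000e-03,  0.0000e+00]), 'tool_pos': array([0.263, 0.594, 0.23 ]), 'eef_rot': array([-6.500e-01, -3.073e+00,  3.000e-03]), 'ft_force': array([ 0.525, -0.252, -0.373]), 'torque': array([ 0.02 , -0.034,  0.021]), 'finger_force': np.float64(0.0), 'finger_gap': np.float64(0.085)}
scene printer 0.94 [319. 266.  90.  89.] med [ 0.504 -0.028  0.11 ] lo [ 0.465 -0.11   0.01 ] hi [0.629 0.068 0.136] [95. 95. 94.]
scene lid_tab 0.98 [322. 253.  89.  64.] med [ 0.526 -0.022  0.13 ] lo [ 0.465 -0.105  0.092] hi [0.63  0.072 0.136] [123. 124. 122.]
scene printer_lid 0.81 [319. 255.  89.  66.] med [ 0.526 -0.022  0.13 ] lo [ 0.465 -0.105  0.095] hi [0.626 0.069 0.136] [124. 125. 123.]
scene roll_narrow 0.89 [455. 276.  42.  41.] med [ 0.685 -0.301  0.05 ] lo [ 0.663 -0.341  0.005] hi [ 0.747 -0.257  0.061] [141. 136. 118.]
scene roll_na
[... 1814 characters left out ...]
7] hi [0.499 0.333 0.082] [160.  97.  50.]
side roll_wide 0.7 [318. 316.  41.  50.] med [0.497 0.153 0.077] lo [ 0.461  0.112 -0.   ] hi [0.543 0.194 0.082] [151. 146. 131.]
side roll_wide 0.59 [266. 278.  41.  48.] med [0.627 0.198 0.076] lo [ 0.596  0.158 -0.001] hi [0.678 0.238 0.082] [146.  86.  45.]
side tin 0.61 [395. 216.  25.  24.] med [ 0.624 -0.172  0.004] lo [ 0.582 -0.189 -0.004] hi [ 0.648 -0.151  0.028] [144. 140. 136.]
side tin 0.31 [363. 248. 101.  98.] med [ 0.547 -0.004  0.129] lo [ 0.471 -0.096  0.098] hi [0.631 0.084 0.134] [116. 115. 116.]
side marker 0.8 [431. 240.  33.  22.] med [ 0.516 -0.193  0.014] lo [ 0.507 -0.244  0.007] hi [ 0.527 -0.144  0.019] [142. 141. 147.]
```

View pics/scene0.png

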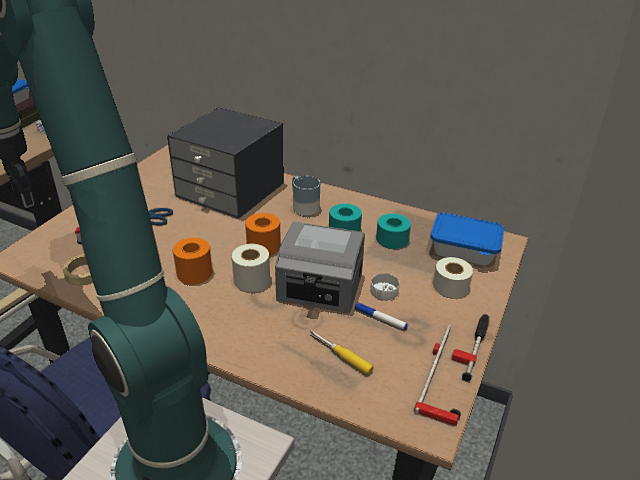

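View pics/side0.png

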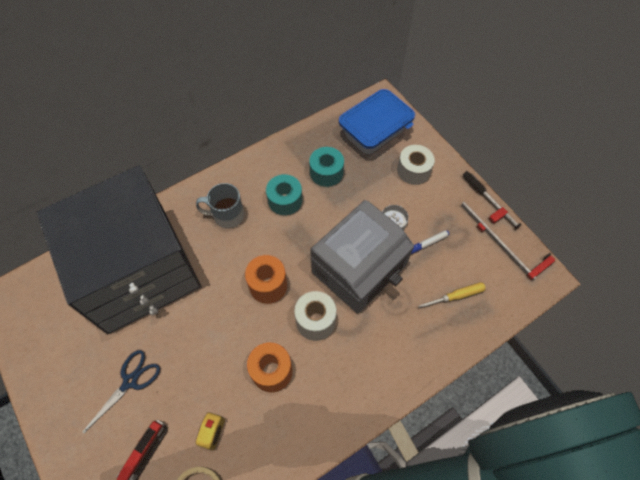

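The white roll beside the printer at (252,268) in the scene view is the wide one, so the target is the right mark at 0.045. The orange and turquoise rolls are look-alikes. The tab shows at (313,312). Next I fit the printer's pose.

```bash
python3 - <<'E'
from h import *
A=[]
for n in("scene","side"):
    p=cams.get_image(n)
    m=np.zeros((480,640),bool)
    for d in models.regions_of("printer_lid",p)[:1]: m|=d["region"]
    m=cv2.dilate(m.astype(np.uint8),np.ones((25,25)))>0
    X=pts(p,m); X=X[(X[:,0]>.38)&(X[:,0]<.7)&(abs(X[:,1])<.14)]
    # lid: top points
    T=X[X[:,2]>.095]
    r=cv2.minAreaRect(T[:,:2].astype(np.float32)*1000); print(n,len(T),"rect z>.095",r)
    T=X[X[:,2]>.108]
    r=cv2.minAreaRect(T[:,:2].astype(np.float32)*1000); print(n,len(T),"rect z>.108",r)
    # dark low points in front = tab
    A.append(X); np.save(n+".npy",X)
X=np.vstack(A); T=X[X[:,2]>.108]
r=cv2.minAreaRect(T[:,:2].astype(np.float32)*1000); print("both",r)
np.save("both.npy",X)
for n in("scene","side"):
    Y=np.load(n+".npy"); Y=Y[(Y[:,2]>.07)&(Y[:,2]<.108)&(Y[:,0]<.475)&(abs(Y[:,1]+.05)<.08)]; print(n,Y[np.argsort(Y[:,0])][:25].round(3).tolist())
E
```

```text
scene 4138 rect z>.095 ((541.686767578125, -14.589942932128906), (190.7666015625, 179.6291046142578), 12.197958946228027)
scene 3452 rect z>.108 ((556.614013671875, -11.472297668457031), (160.7171173095703, 179.2138214111328), 11.89567756652832)
side 5797 rect z>.095 ((543.759521484375, -12.601791381835938), (187.4499053955078, 180.3587188720703), 12.349883079528809)
side 4967 rect z>.108 ((561.8543090820312, -8.621406555175781), (150.82447814941406, 180.36795043945312), 12.871874809265137)
both ((556.535400390625, -10.245529174804688), (161.39356994628906, 181.22940063476562), 12.246637344360352)
scene [[0.447, -0.027, 0.103], [0.449, -0.024, 0.1], [0.449, -0.024, 0.097], [0.45, -0.036, 0.099], [0.45, -0.04, 0.1], [0.45, -0.031, 0.096], [0.45, -0.026, 0.097], [0.45, -0.038, 0.102], [0.45, -0.025, 0.094], [0.45, -0.035, 0.104], [0.45, -0.03, 0.099], [0.45, -0.023, 0.102], [0.451, -0.023, 0.093], [0.451, -0.033, 0.097], [0.451, -0.035, 0.095], [0.451, -0.03, 0.101], [0.452, -0.035, 0.1], [0.452, -0.027, 0.1], [0.452, -0.027, 0.094], [0.452, -0.032, 0.098], [0.452, -0.025, 0.101], [0.452, -0.027, 0.096], [0.452, -0.032, 0.092], [0.452, -0.039, 0.095], [0.452, -0.041, 0.104]]
side [[0.451, -0.026, 0.098], [0.451, -0.024, 0.094], [0.451, -0.023, 0.1], [0.452, -0.022, 0.096], [0.453, -0.031, 0.094], [0.453, -0.027, 0.098], [0.453, -0.03, 0.1], [0.453, -0.024, 0.102], [0.453, -0.034, 0.094], [0.453, -0.022, 0.098], [0.453, -0.02, 0.095], [0.454, -0.036, 0.1], [0.454, -0.038, 0.092], [0.454, -0.034, 0.096], [0.454, -0.023, 0.1], [0.455, -0.041, 0.093], [0.455, -0.021, 0.096], [0.455, -0.04, 0.099], [0.455, -0.034, 0.101], [0.455, -0.026, 0.1], [0.455, -0.018, 0.099], [0.455, -0.032, 0.097], [0.456, -0.03, 0.094], [0.456, -0.021, 0.101], [0.456, -0.03, 0.099]]
```

```bash
cat >> h.py <<'E'
YAW=np.radians(12.25); O=np.array([.560,-.009,0]); RP=R.from_euler('z',YAW).as_matrix()
def W(l): return O+RP@np.asarray(l,float)
def tool(beta):
    s,c=np.sin(beta),np.cos(beta); return RP@np.array([[-c,0,s],[0,1,0],[-s,0,-c]])
def lid(th,beta,past=.012,out=.003):
    th,beta=np.radians([th,beta])
    l=np.array([.075,0,.0895])+R.from_euler('y',th).as_matrix()@np.array([-.175-out,0,.006])
    M=tool(beta); return W(l)+past*M[:,2],M
def rel(p,M,base=None):
    if base is None:
        o=telemetry.get_obs(); base=(np.array(o["tool_pos"]),R.from_rotvec(o["eef_rot"]).as_matrix())
    p0,R0=base; w=R.from_matrix(R0.T@M).as_rotvec()
    print("tr",(R0.T@(p-p0)/.5).round(4).tolist(),"dr",(w/2).round(4).tolist(),"world",np.round(p,3),"rows",np.ceil(max(np.linalg.norm(p-p0)/.0417,np.degrees(np.linalg.norm(w))/7.16)))
E
python3 - <<'E'
from h import *
p,M=lid(0,35,past=-.085); rel(p,M)
E
```

```text
tr [-0.7863, -1.042, 0.1323] dr [-0.0962, -0.2951, -0.3053] world [ 0.412 -0.041  0.165] rows 16.0
```

move_arm --translation '[[-0.7,-0.93,0.06],[-0.7,-0.93,0.06],[-0.7,-0.93,0.06],[-0.7,-0.93,0.06],[-0.7,-0.93,0.06]]' --dr '[[-0.03,-0.1,-0.1],[-0.03,-0.1,-0.1],[-0.03,-0.1,-0.1],[-0.03,-0.1,-0.1],[-0.03,-0.1,-0.1]]' --claw '[-1,-1,-1,-1,-1]'

```text
time: 1.47
tool_pos: [0.3096, 0.3901, 0.2204]
eef_rot: [0.313, 2.917, 0.026]
ft_force: [1.3, 0.1, 0.4]
finger_gap: 0.0854
finger_force: 0.0
```

```bash
python3 - <<'E'
from h import *
p,M=lid(0,35,past=-.085); rel(p,M); o=telemetry.get_obs(); print(o["tool_pos"],o["joint_pos"],o["time"])
E
```

```text
tr [-0.3555, -0.8048, 0.1544] dr [-0.0666, -0.1957, -0.2034] world [ 0.412 -0.041  0.165] rows 11.0
[0.30955994 0.39007539 0.22037569] [-1.13228621  0.17014749  0.05275442  2.06830015  0.24245229  0.8232092
  0.11808703] 1.4667
```

move_arm --translation '[[-0.355,-0.805,0.154],[-0.355,-0.805,0.154],[-0.355,-0.805,0.154],[-0.355,-0.805,0.154],[-0.355,-0.805,0.154]]' --dr '[[-0.067,-0.196,-0.203],[-0.067,-0.196,-0.203],[-0.067,-0.196,-0.203],[-0.067,-0.196,-0.203],[-0.067,-0.196,-0.203]]' --claw '[-1,-1,-1,-1,-1]'

```text
time: 1.88
tool_pos: [0.3431, 0.258, 0.2053]
eef_rot: [-0.093, 2.653, 0.07]
ft_force: [0.3, 1.3, 1.3]
finger_gap: 0.0854
finger_force: 0.0
```

```bash
python3 - <<'E'
from h import *
p,M=lid(0,35,past=-.085); rel(p,M); o=telemetry.get_obs(); print(o["tool_pos"],o["joint_pos"],o["time"])
E
```

```text
tr [-0.0512, -0.6096, 0.0953] dr [-0.0212, -0.0601, -0.0664] world [ 0.412 -0.041  0.165] rows 8.0
[0.34313143 0.25798728 0.20530993] [-0.81260328 -0.02182459 -0.1691663   2.41064626  0.7459705   0.53653237
  0.04892169] 1.8833
```

```bash
python3 - <<'E'
from h import *
p,M=lid(0,12,past=-.08); rel(p,M)
E
```

```text
tr [-0.1153, -0.6004, 0.1101] dr [-0.0076, 0.1402, -0.0695] world [ 0.443 -0.034  0.174] rows 8.0
```

move_arm --translation '[[-0.115,-0.6,0.11],[-0.115,-0.6,0.11],[-0.115,-0.6,0.11],[-0.115,-0.6,0.11],[-0.115,-0.6,0.11]]' --dr '[[-0.008,0.14,-0.07],[-0.008,0.14,-0.07],[-0.008,0.14,-0.07],[-0.008,0.14,-0.07],[-0.008,0.14,-0.07]]' --claw '[-1,-1,-1,-1,-1]'

```text
time: 2.3
tool_pos: [0.3735, 0.175, 0.1948]
eef_rot: [-0.261, 2.871, 0.016]
ft_force: [-0.5, 0.9, -0.9]
finger_gap: 0.0855
finger_force: 0.0
```

```bash
python3 - <<'E'
from h import *
p,M=lid(0,12,past=-.08); rel(p,M); o=telemetry.get_obs(); print(o["tool_pos"],o["joint_pos"],o["time"])
E
```

```text
tr [-0.048, -0.4364, 0.0618] dr [-0.0098, 0.0246, -0.0152] world [ 0.443 -0.034  0.174] rows 6.0
[0.37345609 0.17503053 0.19484286] [-0.65621036 -0.0103482   0.04683733  2.35162677  0.21663777  0.57954931
  0.97432761] 2.3
```

move_arm --translation '[[-0.048,-0.436,0.062],[-0.048,-0.436,0.062],[-0.048,-0.436,0.062],[-0.048,-0.436,0.062],[-0.048,-0.436,0.062]]' --dr '[[-0.01,0.025,-0.015],[-0.01,0.025,-0.015],[-0.01,0.025,-0.015],[-0.01,0.025,-0.015],[-0.01,0.025,-0.015]]' --claw '[-1,-1,-1,-1,-1]'

```text
time: 2.72
tool_pos: [0.4329, -0.0056, 0.1768]
eef_rot: [-0.31, 2.915, 0.031]
ft_force: [0.7, 0.5, 0.4]
finger_gap: 0.0855
finger_force: 0.0
```

```bash
python3 - <<'E'
from h import *
p,M=lid(0,12,past=-.08); rel(p,M); o=telemetry.get_obs(); print(o["tool_pos"],o["joint_pos"],o["time"])
p=cams.get_image("wrist"); save(p,"w0")
for t in("lid_tab",):
    for d in models.regions_of(t,p)[:2]:
        X=pts(p,d["region"]); print(d["conf"],np.percentile(X,[2,50,98],axis=0).round(3))
print(proj(p,[W([-.1,0,.0955]),W([-.112,.013,.1]),W([-.112,-.013,.1]),W([-.08,0,.09])]))
E
```

```text
tr [-0.0063, -0.0606, 0.0077] dr [-0.0007, 0.0008, -0.0007] world [ 0.443 -0.034  0.174] rows 1.0
[ 0.43289112 -0.00558436  0.17683087] [-0.35313444  0.06775541  0.32962719  2.31762614 -0.11336876  0.55483076
  1.846761  ] 2.7167
0.91 [[ 0.458 -0.106  0.094]
 [ 0.507 -0.011  0.122]
 [ 0.581  0.064  0.134]]
[[273.7315431  261.55333623]
 [295.53352688 247.16170556]
 [247.54286585 247.17259144]
 [276.79412818 285.00939685]]
```

View pics/w0.png

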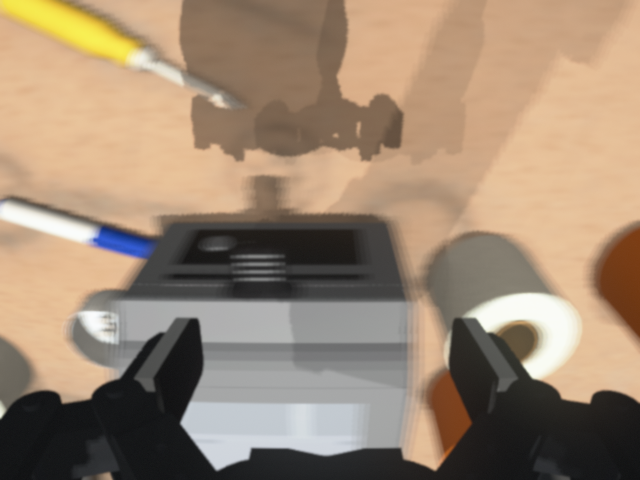

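The wrist view shows the tab at about (258,268), between the fingers, but the picture is blurred by motion. I'll finish this move and look again.

move_arm --translation '[[-0.006,-0.06,0.008],[-0.006,-0.06,0.008],[-0.006,-0.06,0.008]]' --dr '[[0,0,0],[0,0,0],[0,0,0]]' --claw '[-1,-1,-1]'

```text
time: 3.07
tool_pos: [0.4425, -0.033, 0.1732]
eef_rot: [-0.306, 2.917, 0.031]
ft_force: [-0.0, 0.6, -1.0]
finger_gap: 0.0854
finger_force: 0.0
```

```bash
python3 - <<'E'
from h import *
o=telemetry.get_obs(); print(o["tool_pos"],o["joint_pos"],o["time"])
p=cams.get_image("wrist"); save(p,"w1")
print(proj(p,[W([-.1,0,.0955]),W([-.112,.013,.1]),W([-.112,-.013,.1]),W([-.08,.09,.09]),W([-.08,-.09,.09])]))
X=pts(p,np.ones((480,640),bool)); L=(X-O)@RP
T=L[(L[:,2]>.085)&(L[:,2]<.105)&(L[:,0]<-.088)&(L[:,0]>-.13)&(abs(L[:,1])<.05)]
print(len(T),np.percentile(T,[2,50,98],axis=0).round(4))
p2,M=lid(0,12); rel(p2,M)
E
```

```text
[ 0.44247105 -0.03303618  0.17316685] [-0.30003372  0.09814713  0.35555008  2.29706689 -0.16443702  0.55564422
  1.96163767] 3.0667
[[325.07025054 259.93703057]
 [349.57231437 245.02885276]
 [300.27989208 245.18670449]
 [477.47811403 283.03127387]
 [173.55210578 283.89210377]]
2044 [[-0.1118 -0.0155  0.0953]
 [-0.1026 -0.0032  0.1013]
 [-0.0886  0.0091  0.1029]]
tr [-0.0012, -0.0048, 0.1829] dr [-0.0006, -0.0003, -0.0012] world [ 0.462 -0.03   0.084] rows 3.0
```

View pics/w1.png

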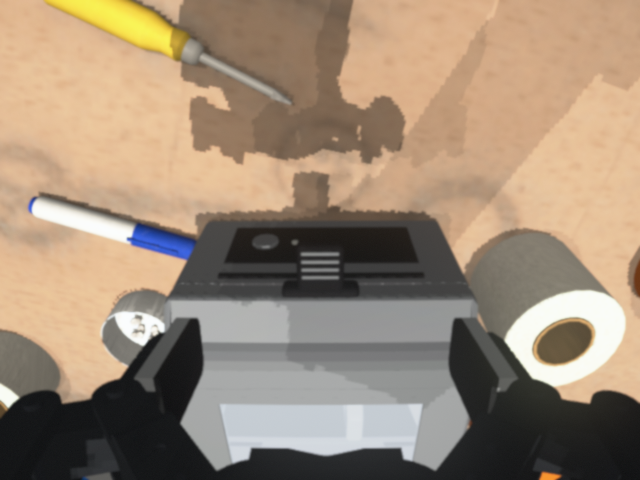

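The still view puts the tab at (320,265), about 3 mm to the right of my estimate. I shift the origin accordingly and go in.

move_arm --translation '[[-0.001,-0.011,0.183],[-0.001,-0.011,0.183],[-0.001,-0.011,0.183],[-0.001,-0.011,0.183]]' --dr '[[0,0,0],[0,0,0],[0,0,0],[0,0,0]]' --claw '[-1,-1,-1,-1]'

```text
time: 3.45
tool_pos: [0.4602, -0.0325, 0.0811]
eef_rot: [-0.313, 2.924, 0.033]
ft_force: [0.0, -1.5, 0.3]
finger_gap: 0.0854
finger_force: 0.0
```

move_arm --translation '[[0,0,0],[0,0,0],[0,0,0],[0,0,0],[0,0,0]]' --dr '[[0,0,0],[0,0,0],[0,0,0],[0,0,0],[0,0,0]]' --claw '[1,1,1,1,1]'

```text
time: 3.87
tool_pos: [0.4631, -0.0328, 0.0854]
eef_rot: [-0.31, 2.914, 0.033]
ft_force: [-5.2, 26.4, 18.2]
finger_gap: 0.0256
finger_force: 15.4
```

```bash
sed -i 's/O=np.array(\[.560,-.009,0\])/O=np.array([.5606,-.012,0])/' h.py; python3 - <<'E'
from h import *
o=telemetry.get_obs(); print(o["tool_pos"],o["joint_pos"],o["time"],o["finger_gap"],o["finger_force"],o["ft_force"])
base=lid(0,12)
for th,b in((8,8),(16,4),(24,0),(32,-2),(40,-4)): rel(*lid(th,b),base=base)
rel(*base)
E
```

```text
[ 0.46314535 -0.03279319  0.08535821] [-0.19269809  0.32072866  0.25780388  2.31137097 -0.41206664  0.33957525
  2.20428737] 3.8667 0.025588045387162164 15.4159677028656 [-5.19917657 26.35814284 18.24201082]
tr [-0.0136, 0.0, -0.0473] dr [0.0, 0.0349, 0.0] world [ 0.464 -0.033  0.108] rows 1.0
tr [-0.0337, -0.0, -0.0922] dr [0.0, 0.0698, -0.0] world [ 0.469 -0.032  0.132] rows 2.0
tr [-0.0598, 0.0, -0.1337] dr [0.0, 0.1047, 0.0] world [ 0.477 -0.03   0.155] rows 2.0
tr [-0.0922, 0.0, -0.1709] dr [0.0, 0.1222, -0.0] world [ 0.489 -0.028  0.177] rows 3.0
tr [-0.1294, -0.0, -0.2031] dr [0.0, 0.1396, -0.0] world [ 0.504 -0.024  0.197] rows 3.0
tr [0.0023, -0.0007, 0.0028] dr [-0.0002, 0.0013, -0.0008] world [ 0.462 -0.033  0.084] rows 1.0
```

```bash
python3 - <<'E'
from h import *
base=lid(0,12)
for th in (4,8,13,18,24): rel(*lid(th,12-th/2),base=base)
E
```

```text
tr [-0.006, 0.0, -0.0239] dr [0.0, 0.0175, -0.0] world [ 0.463 -0.033  0.096] rows 1.0
tr [-0.0136, 0.0, -0.0473] dr [0.0, 0.0349, 0.0] world [ 0.464 -0.033  0.108] rows 1.0
tr [-0.0254, 0.0, -0.0757] dr [0.0, 0.0567, 0.0] world [ 0.467 -0.032  0.123] rows 1.0
tr [-0.0397, 0.0, -0.1029] dr [0.0, 0.0785, 0.0] world [ 0.471 -0.031  0.138] rows 2.0
tr [-0.0598, 0.0, -0.1337] dr [0.0, 0.1047, 0.0] world [ 0.477 -0.03   0.155] rows 2.0
```

move_arm --translation '[[0,0,0],[0,0,0]]' --dr '[[0,0,0],[0,0,0]]' --claw '[1,1]'

```text
time: 4.03
tool_pos: [0.4631, -0.0324, 0.0856]
eef_rot: [-0.311, 2.914, 0.034]
ft_force: [-5.3, 3.4, 16.3]
finger_gap: 0.0244
finger_force: 58.0
```

move_arm --translation '[[-0.006,0,-0.024],[-0.0136,0,-0.047],[-0.025,0,-0.076],[-0.04,0,-0.103],[-0.06,0,-0.134]]' --dr '[[0,0.0175,0],[0,0.035,0],[0,0.057,0],[0,0.0785,0],[0,0.105,0]]' --claw '[1,1,1,1,1]'

```text
time: 4.45
tool_pos: [0.4789, -0.029, 0.1569]
eef_rot: [-0.333, 3.122, -0.002]
ft_force: [10.4, 5.6, -11.8]
finger_gap: 0.0242
finger_force: 60.2
```

```bash
python3 - <<'E'
from h import *
o=telemetry.get_obs(); print(o["tool_pos"],o["joint_pos"],o["time"],o["finger_gap"],o["finger_force"],o["ft_force"])
b=lid(24,0); rel(*b)
for th in (29,34,39,44,50): rel(*lid(th,-(th-24)/6),base=b)
E
```

```text
[ 0.47889401 -0.0289759   0.1569407 ] [-0.38166656  0.29161309  0.43503238  2.10071065 -0.171917    0.78072128
  1.94295651] 4.45 0.024217819023158355 60.218632221221924 [ 10.38652298   5.62586508 -11.82493895]
tr [0.0034, -0.0015, 0.0031] dr [-0.0006, 0.0008, -0.0006] world [ 0.477 -0.03   0.155] rows 1.0
tr [-0.0144, 0.0, -0.0273] dr [-0.0, 0.0073, 0.0] world [ 0.484 -0.029  0.169] rows 1.0
tr [-0.0312, 0.0, -0.0533] dr [-0.0, 0.0145, -0.0] world [ 0.493 -0.027  0.182] rows 1.0
tr [-0.0502, -0.0, -0.0776] dr [-0.0, 0.0218, -0.0] world [ 0.502 -0.025  0.194] rows 2.0
tr [-0.0712, 0.0, -0.1002] dr [0.0, 0.0291, -0.0] world [ 0.512 -0.023  0.205] rows 2.0
tr [-0.0989, 0.0, -0.1247] dr [0.0, 0.0378, -0.0] world [ 0.526 -0.02   0.218] rows 2.0
```

move_arm --translation '[[-0.014,0,-0.027],[-0.031,0,-0.053],[-0.05,0,-0.078],[-0.071,0,-0.1],[-0.099,0,-0.125]]' --dr '[[0,0.007,0],[0,0.0145,0],[0,0.022,0],[0,0.029,0],[0,0.038,0]]' --claw '[1,1,1,1,1]'

```text
time: 4.87
tool_pos: [0.5261, -0.0187, 0.2178]
eef_rot: [0.325, -3.048, 0.013]
ft_force: [6.7, 1.8, -15.7]
finger_gap: 0.0243
finger_force: 59.5
```

```bash
python3 - <<'E'
from h import *
o=telemetry.get_obs(); print(o["tool_pos"],o["joint_pos"],o["time"],o["finger_gap"],o["finger_force"],o["ft_force"],o["torque"])
b=lid(50,-13/3); rel(*b)
for th in (55,60,66,72,78): rel(*lid(th,-(th-24)/6),base=b)
p=cams.get_image("side"); save(p,"s1")
d=models.regions_of("printer_lid",p)
if d: X=pts(p,d[0]["region"]); L=(X-O)@RP; print(np.percentile(L,[2,50,98],axis=0).round(3))
E
```

```text
[ 0.52612147 -0.01870477  0.21783586] [-0.40314986  0.32591437  0.44974115  1.88969971 -0.14061953  1.03555488
  1.89073916] 4.8667 0.02432115310588455 59.53593850135803 [  6.73259877   1.7980917  -15.67410568] [ 0.22859412 -1.40405865  0.02564206]
tr [0.0012, -0.0015, 0.0003] dr [-0.0001, -0.0004, -0.0007] world [ 0.526 -0.02   0.218] rows 1.0
tr [-0.0235, -0.0, -0.0199] dr [0.0, 0.0073, -0.0] world [ 0.538 -0.017  0.227] rows 1.0
tr [-0.0486, -0.0, -0.0377] dr [-0.0, 0.0145, -0.0] world [ 0.551 -0.014  0.235] rows 1.0
tr [-0.0807, 0.0, -0.056] dr [-0.0, 0.0233, -0.0] world [ 0.567 -0.011  0.243] rows 2.0
tr [-0.1145, -0.0, -0.0709] dr [-0.0, 0.032, 0.0] world [ 0.584 -0.007  0.249] rows 2.0
tr [-0.1496, -0.0, -0.0821] dr [-0.0, 0.0407, -0.0] world [ 0.602 -0.003  0.253] rows 3.0
[[-0.025 -0.063  0.104]
 [ 0.038  0.047  0.187]
 [ 0.1    0.092  0.213]]
```

The lid follows, with its points up to z = 0.21. I continue along the arc.

move_arm --translation '[[-0.0235,0,-0.02],[-0.0486,0,-0.038],[-0.081,0,-0.056],[-0.1145,0,-0.071],[-0.15,0,-0.082]]' --dr '[[0,0.007,0],[0,0.0145,0],[0,0.023,0],[0,0.032,0],[0,0.041,0]]' --claw '[1,1,1,1,1]'

```text
time: 5.38
tool_pos: [0.6004, -0.0026, 0.2526]
eef_rot: [0.315, -2.962, 0.024]
ft_force: [-2.1, 1.6, -1.3]
finger_gap: 0.0241
finger_force: 59.7
```

```bash
python3 - <<'E'
from h import *
o=telemetry.get_obs(); print(o["tool_pos"],o["joint_pos"],o["time"],o["finger_gap"],o["finger_force"],o["ft_force"],o["torque"])
b=lid(78,-9); rel(*b)
for th in (83,88,93,98,103): rel(*lid(th,-(th-24)/6),base=b)
E
```

```text
[ 0.6004119  -0.00264231  0.25262949] [-0.38550769  0.47110968  0.44781367  1.60871812 -0.16680389  1.26821239
  1.88027311] 5.3833 0.0240865333233311 59.7403621673584 [-2.06774577  1.56998178 -1.25366105] [ 0.10136873  0.79697079 -0.2873437 ]
tr [-0.002, -0.0014, -0.0011] dr [0.0008, -0.0034, -0.001] world [ 0.602 -0.003  0.253] rows 1.0
tr [-0.0294, -0.0, -0.0089] dr [0.0, 0.0073, -0.0] world [0.617 0.    0.255] rows 1.0
tr [-0.0595, -0.0, -0.0151] dr [0.0, 0.0145, -0.0] world [0.632 0.003 0.256] rows 1.0
tr [-0.0901, 0.0, -0.0187] dr [0.0, 0.0218, 0.0] world [0.647 0.007 0.255] rows 2.0
tr [-0.1208, 0.0, -0.0195] dr [-0.0, 0.0291, -0.0] world [0.661 0.01  0.253] rows 2.0
tr [-0.1514, -0.0, -0.0177] dr [0.0, 0.0364, -0.0] world [0.676 0.013 0.25 ] rows 2.0
```

move_arm --translation '[[-0.0294,0,-0.009],[-0.0595,0,-0.015],[-0.09,0,-0.019],[-0.121,0,-0.0195],[-0.151,0,-0.018]]' --dr '[[0,0.007,0],[0,0.0145,0],[0,0.022,0],[0,0.029,0],[0,0.036,0]]' --claw '[1,1,1,1,1]'

```text
time: 5.8
tool_pos: [0.6755, 0.0136, 0.2501]
eef_rot: [0.308, -2.892, 0.034]
ft_force: [-2.1, 1.4, 2.5]
finger_gap: 0.0237
finger_force: 58.7
```

move_arm --translation '[[0,0,0],[0,0,0],[0,0,0],[0,0,0],[0,0,0]]' --dr '[[0,0,0],[0,0,0],[0,0,0],[0,0,0],[0,0,0]]' --claw '[1,-1,-1,-1,-1]'

```text
time: 6.22
tool_pos: [0.6761, 0.0119, 0.2507]
eef_rot: [0.306, -2.897, 0.037]
ft_force: [-0.2, 0.4, 0.1]
finger_gap: 0.0708
finger_force: 0.0
```

move_arm --translation '[[0,0,-0.06],[0,0,-0.12],[0,0,-0.18],[0.05,0,-0.24],[0.1,0,-0.26]]' --dr '[[0,0,0],[0,0,0],[0,0,0],[0,-0.03,0],[0,-0.05,0]]' --claw '[-1,-1,-1,-1,-1]'

```text
time: 6.63
tool_pos: [0.6597, 0.0088, 0.3893]
eef_rot: [0.32, -2.999, 0.025]
ft_force: [-0.3, -0.4, 1.5]
finger_gap: 0.0856
finger_force: 0.0
```

```bash
python3 - <<'E'
from h import *
o=telemetry.get_obs(); print(o["tool_pos"],o["joint_pos"],o["time"],o["finger_gap"],o["finger_force"],o["ft_force"])
p=cams.get_image("side"); save(p,"s2")
d=models.regions_of("printer_lid",p)
if d: X=pts(p,d[0]["region"]); L=(X-O)@RP; print(np.percentile(L,[2,50,98],axis=0).round(3))
p=cams.get_image("wrist"); save(p,"w2")
for t in("roll_guide","guide_grip","guide_pointer"):
    for d in models.regions_of(t,p)[:2]:
        X=pts(p,d["region"]); L=(X-O)@RP; print(t,d["conf"],d["rect"],np.percentile(L,[2,50,98],axis=0).round(3))
import cv2
a=cv2.imread("pics/w2.png"); b=cv2.imread("pics/s2.png")[150:390,250:570]; cv2.imwrite("pics/c2.png",np.hstack([cv2.resize(a,(480,360)),cv2.resize(b,(320,240))[:,:] if 0 else np.vstack([b,np.zeros((120,320,3),np.uint8)])]))
E
```

```text
[0.65971671 0.00882562 0.3892833 ] [-0.37179227  0.47555554  0.46535879  1.29092131 -0.16985479  1.54299864
  1.85923116] 6.6333 0.08562854755432661 0.0 [-0.25573209 -0.43861608  1.53880434]
[[ 0.079 -0.084  0.079]
 [ 0.121 -0.001  0.129]
 [ 0.142  0.092  0.252]]
roll_guide 0.7 [347.3, 131.6, 20.6, 86.5] [[-0.034  0.008  0.033]
 [ 0.01   0.018  0.089]
 [ 0.046  0.025  0.123]]
guide_grip 0.56 [345.0, 129.4, 18.4, 88.0] [[-0.034  0.008  0.033]
 [ 0.01   0.018  0.09 ]
 [ 0.046  0.025  0.123]]
guide_pointer 0.69 [347.1, 131.9, 19.3, 82.3] [[-0.035  0.006  0.015]
 [ 0.01   0.018  0.087]
 [ 0.046  0.032  0.123]]
```

View pics/c2.png

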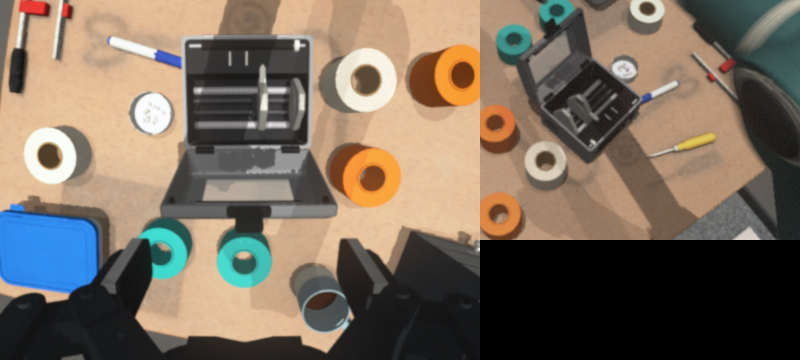

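The lid is open and leaning back on its stop (tab at (248,218) in the crop). The guide flange is at about (263,97) in the crop. I measure the flange top from the depth data.

```bash
python3 - <<'E'
from h import *
p=cams.get_image("wrist")
X=pts(p,np.ones((480,640),bool)); L=(X-O)@RP
for lo,hi in((-.01,.045),(.055,.09)):
    T=L[(L[:,2]>.112)&(L[:,2]<.14)&(L[:,0]<.055)&(L[:,0]>-.06)&(L[:,1]>lo)&(L[:,1]<hi)]
    print(len(T),np.percentile(T,[3,50,97],axis=0).round(4))
E
python3 - <<'E'
from h import *
M=tool(0)
for y in(.018,.021): rel(W([.01,y,.21]),M)
E
```

```text
382 [[-0.0021  0.0155  0.1131]
 [ 0.0126  0.0203  0.1208]
 [ 0.0274  0.0259  0.1231]]
298 [[-0.0022  0.0652  0.1128]
 [ 0.0123  0.0686  0.1206]
 [ 0.0265  0.0728  0.1229]]
tr [0.131, 0.0356, 0.3741] dr [-0.0002, -0.0663, -0.0007] world [0.567 0.008 0.21 ] rows 5.0
tr [0.1311, 0.0416, 0.3741] dr [-0.0002, -0.0663, -0.0007] world [0.566 0.011 0.21 ] rows 5.0
```

move_arm --translation '[[0.126,0.04,0.1],[0.126,0.04,0.2],[0.126,0.04,0.374],[0.126,0.04,0.374],[0.126,0.04,0.374]]' --dr '[[0,-0.066,0],[0,-0.066,0],[0,-0.066,0],[0,-0.066,0],[0,-0.066,0]]' --claw '[0.05,0.05,0.05,0.05,0.05]'

```text
time: 7.4
tool_pos: [0.57, 0.0103, 0.2155]
eef_rot: [-0.333, 3.123, -0.001]
ft_force: [1.1, 0.4, -0.3]
finger_gap: 0.0408
finger_force: 0.0
```

move_arm --translation '[[0,0,0],[0,0,0],[0,0,0]]' --dr '[[0,0,0],[0,0,0],[0,0,0]]' --claw '[0.05,0.05,0.05]'

```text
time: 7.65
tool_pos: [0.5734, 0.0099, 0.2195]
eef_rot: [-0.332, 3.12, -0.003]
ft_force: [1.1, 0.0, 1.0]
finger_gap: 0.0408
finger_force: 0.0
```

```bash
python3 - <<'E'
from h import *
o=telemetry.get_obs(); print(o["tool_pos"],RP.T@(o["tool_pos"]-O),o["joint_pos"],o["time"],o["finger_gap"],o["ft_force"])
p=cams.get_image("wrist"); save(p,"w3")
X=pts(p,np.ones((480,640),bool)); L=(X-O)@RP
for lo,hi in((-.01,.045),(.055,.09)):
    T=L[(L[:,2]>.112)&(L[:,2]<.14)&(L[:,0]<.055)&(L[:,0]>-.06)&(L[:,1]>lo)&(L[:,1]<hi)]
    if len(T): print(len(T),np.percentile(T,[3,50,97],axis=0).round(4))
rel(W([.0125,.0203,.097]),tool(0))
E
```

```text
[0.57335788 0.00991774 0.21946569] [0.01711785 0.01871176 0.21946569] [-0.42121835  0.36100965  0.43307329  1.83339963 -0.17787561  0.98101284
  1.86868494] 7.65 0.040843693211314626 [1.07511032 0.0172252  1.03460901]
938 [[-0.003   0.0154  0.1131]
 [ 0.0097  0.0207  0.1211]
 [ 0.0255  0.0259  0.1228]]
787 [[-0.003   0.0657  0.1126]
 [ 0.0095  0.069   0.1208]
 [ 0.0247  0.0735  0.1227]]
tr [0.0117, 0.0039, 0.2464] dr [-0.001, 0.0029, -0.001] world [0.569 0.01  0.097] rows 3.0
```

View pics/w3.png

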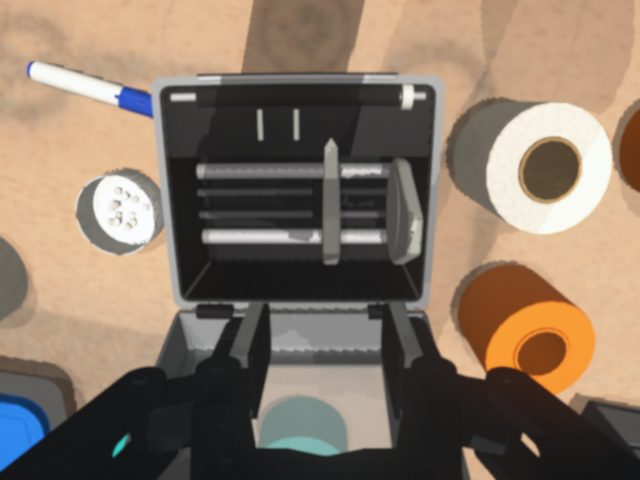

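The flange is at about (331,200), pointer tip at (331,143), and the marks at (260,124) for wide and (297,124) for narrow. The fingers straddle the flange, so I descend and grip.

move_arm --translation '[[0.012,0.004,0.08],[0.012,0.004,0.16],[0.012,0.004,0.22],[0.012,0.004,0.246],[0.012,0.004,0.246]]' --dr '[[0,0.003,0],[0,0.003,0],[0,0.003,0],[0,0.003,0],[0,0.003,0]]' --claw '[0.05,0.05,0.05,0.05,0.05]'

```text
time: 8.12
tool_pos: [0.565, 0.0105, 0.0936]
eef_rot: [0.331, -3.117, 0.003]
ft_force: [-0.3, 0.5, 0.5]
finger_gap: 0.0407
finger_force: 0.0
```

move_arm --translation '[[0,0,0],[0,0,0],[0,0,0],[0,0,0],[0,0,0]]' --dr '[[0,0,0],[0,0,0],[0,0,0],[0,0,0],[0,0,0]]' --claw '[0.05,1,1,1,1]'

```text
time: 8.53
tool_pos: [0.5664, 0.0115, 0.0971]
eef_rot: [0.333, -3.123, 0.0]
ft_force: [-1.2, 1.9, 6.2]
finger_gap: 0.0086
finger_force: 59.0
```

```bash
python3 - <<'E'
from h import *
o=telemetry.get_obs(); print(RP.T@(o["tool_pos"]-O),o["joint_pos"],o["time"],o["finger_gap"],o["finger_force"],RP.T@o["ft_force"])
E
```

```text
[0.01064579 0.02170435 0.09706165] [-0.37169727  0.51987103  0.37474712  1.92911401 -0.27203215  0.74252265
  1.94312494] 8.5333 0.00864927707775452 59.04715015065449 [-0.81999916  2.10517621  6.24793647]
```

move_arm --translation '[[0,-0.018,0],[0,-0.036,0],[0,-0.054,0],[0,-0.072,0],[0,-0.09,0]]' --dr '[[0,0,0],[0,0,0],[0,0,0],[0,0,0],[0,0,0]]' --claw '[1,1,1,1,1]'

```text
time: 8.95
tool_pos: [0.5754, -0.0302, 0.0971]
eef_rot: [0.335, -3.122, -0.005]
ft_force: [-2.9, 8.2, 8.1]
finger_gap: 0.0088
finger_force: 59.4
```

move_arm --translation '[[0,0,0],[0,0,0],[0,0,0]]' --dr '[[0,0,0],[0,0,0],[0,0,0]]' --claw '[1,1,1]'

```text
time: 9.2
tool_pos: [0.5754, -0.0303, 0.0971]
eef_rot: [0.335, -3.122, -0.004]
ft_force: [-2.3, 7.3, 7.9]
finger_gap: 0.0082
finger_force: 59.6
```

```bash
python3 - <<'E'
from h import *
o=telemetry.get_obs(); print(RP.T@(o["tool_pos"]-O),o["time"],o["finger_gap"],o["finger_force"],RP.T@o["ft_force"])
ims=[]
for n in("wrist","scene","side"):
    p=cams.get_image(n); save(p,"f_"+n)
    for t in("roll_guide","printer_lid","roll_wide"):
        for d in models.regions_of(t,p)[:1]:
            L=(pts(p,d["region"])-O)@RP
            if len(L): print(n,t,round(d["conf"],2),np.percentile(L,[3,50,97],axis=0).round(4).tolist())
    if n=="wrist": w=p["color"][20:320,80:480,::-1]
    else:
        u,v=proj(p,W([0,0,.1]))[0].astype(int); ims.append(cv2.resize(p["color"][v-65:v+65,u-75:u+75,::-1],(346,300)))
cv2.imwrite("pics/f.png",np.vstack([np.hstack([w,np.zeros((300,292,3),np.uint8)]),np.hstack(ims)]))
E
```

```text
[ 0.01058919 -0.02100132  0.09705843] 9.2 0.008162231416473587 59.62770090205595 [-0.7154255   7.61564932  7.88606719]
wrist roll_guide 0.69 [[-0.0361, -0.0341, 0.0338], [-0.0041, -0.0225, 0.1002], [0.0223, -0.0175, 0.1223]]
wrist printer_lid 0.83 [[0.0746, -0.03, 0.09], [0.0757, -0.0213, 0.0916], [0.0767, -0.0129, 0.0936]]
wrist roll_wide 0.63 [[-0.0778, -0.0852, 0.0124], [-0.0229, 0.0054, 0.0808], [0.0691, 0.0847, 0.1155]]
scene printer_lid 0.87 [[0.0789, -0.0873, 0.086], [0.1275, -0.0075, 0.159], [0.1451, 0.0879, 0.2368]]
scene roll_wide 0.82 [[-0.0748, 0.2704, 0.0035], [-0.0531, 0.2813, 0.0489], [-0.0042, 0.3, 0.0836]]
side roll_guide 0.59 [[-0.0331, -0.0214, 0.0288], [-0.0043, -0.0134, 0.0655], [0.0327, -0.0111, 0.1065]]
side printer_lid 0.63 [[-0.0325, -0.0214, 0.0219], [-0.0038, -0.0134, 0.0646], [0.0299, -0.0105, 0.1068]]
side roll_wide 0.9 [[-0.0767, 0.2798, 0.0053], [-0.037, 0.3198, 0.0774], [0.0048, 0.3593, 0.0816]]
```

View pics/f.png

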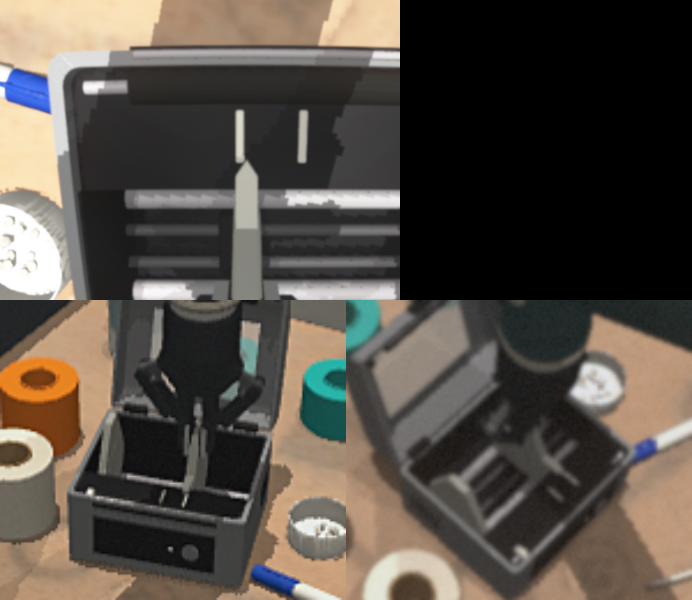

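The pointer tip is at (246,162) and the wide mark's end at (240,160). With 63 px for 23 mm, it is about 2.2 mm short, so I pull a little more.

move_arm --translation '[[0,-0.002,0],[0,-0.0045,0],[0,-0.0045,0],[0,-0.0045,0],[0,-0.0045,0]]' --dr '[[0,0,0],[0,0,0],[0,0,0],[0,0,0],[0,0,0]]' --claw '[1,1,1,1,1]'

```text
time: 10.22
tool_pos: [0.5758, -0.0321, 0.0971]
eef_rot: [0.335, -3.122, -0.005]
ft_force: [-2.5, 7.3, 8.6]
finger_gap: 0.0083
finger_force: 59.6
```

```bash
python3 - <<'E'
from h import *
o=telemetry.get_obs(); print(RP.T@(o["tool_pos"]-O),o["time"],o["finger_gap"],o["finger_force"],RP.T@o["ft_force"])
p=cams.get_image("wrist"); cv2.imwrite("pics/f2.png",cv2.resize(p["color"][100:220,260:460,::-1],(800,480)))
E
```

```text
[ 0.01061912 -0.02286105  0.09707327] 10.2167 0.00834628826851132 59.61544989841059 [-0.91752443  7.68800528  8.62274992]
```

View pics/f2.png

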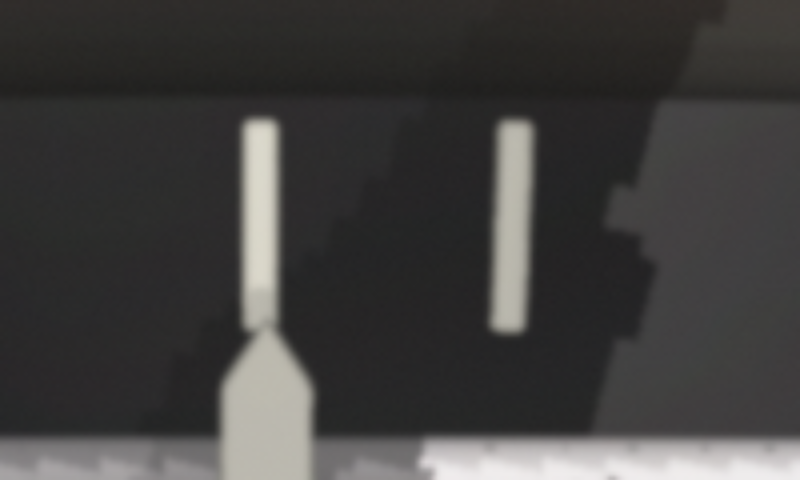

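The pointer tip at (267,322) lies on the wide mark at (260,320), about 0.6 mm off. The grip is firm and still, so I hand in.

```bash
python3 -c "
from plant import workorder; print(workorder.hand_in())"
```

```text
the job is handed in; nothing more can be done
None
```

The printer is ready for the wide roll and the job is handed in: the lid is open on its stop, and the fingers hold the guide's pointer about 0.6 mm from the wide mark; the hand-in returned no verdict.

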